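# Swing the tilting tube rack level and pin it

### The job

The purple tube rack in the tilting stand is tipped up at the front. Swing it down until it is level against its stop, then take the red-knobbed locking pin from the white block and put it fully down through the hole in the rack's side tab into the post below, so that the rack is locked level. Leave the grey-knobbed pin standing where it is.

Things in the scene. Friction and masses are not known exactly. Their poses are not given: they have to be found in the camera images.
- tilt (a joint): tilt of the purple rack about the level trunnion axis of its fixed stand, rad: 0 = level, at a rubber stop; positive = the edge with the blue lip is raised. Starts at 0.35 to 0.65. The hinge has friction and stays where it is left; about 3 N down on the lip moves it. Level, the rack's aluminium side tab (8 mm thick, 19 mm hole) stands over the lock hole, its top 12 mm above that hole's mouth.
- front_lip (a point): centre of the top of the blue press lip on the rack's front edge (45 mm deep, 90 wide), moves with the rack; press it down from above with shut fingers. When level it is 130 mm in front of the trunnion axis, 34 mm above it and 154 mm above the worktop; tipped, it lies up and back on an arc about that axis. The rack behind rises 7 mm above the lip when level.
- lock_hole (a point): mouth centre of the lock hole (19 mm wide, 35 deep, straight down) in the top of the stand's right-hand white post, 172 mm above the worktop; fixed. Axes of the stand: x from the blue lip to the back, y left along the trunnion axis, z up. The trunnion axis runs 52 mm below this point; the rack's (and lip's) middle is 105 mm along +y.
- red_pin_knob (a point): centre of the locking pin's red knob, grasped from above: 28 mm across, 44 tall. Below: 34 mm collar, its underside 26 mm below this point, then a 12 mm tapered shank, tip 71 mm below this point. z = up the pin. It stands loose in a hole of the fixed white block (50 x 140 x 48 mm), 80 mm from the grey pin; lift 45 mm to clear. Seated in the stand, this point is 38 mm above lock_hole. 0.08 kg.
- grey_pin_knob (a point): centre of the grey knob of the other pin in the white block, the same shape as the red one; leave it there.
Things that resemble listed ones, but are neither listed nor needed, are in the scene too. Of the things that look like the part that bears red_pin_knob, the largest one is meant.

How it is judged:
On the way:
1. the rack is swung level (value of joint tilt below 0.12 rad), for 0.2 s.
At the end, for the whole second after the job is handed in: The rack is level within 0.17 rad, the red-knobbed pin is upright within 15 degrees and down through the tab into the lock hole (its knob within 15 mm of the hole sideways and within 10 mm of its fully seated height), and the grey-knobbed pin is within 20 mm of where it stood (value of joint tilt below 0.17 rad and horizontal distance between red_pin_knob and lock_hole below 0.015 m and z of red_pin_knob in the frame of lock_hole below 0.048 m and angle between red_pin_knob's own z axis and vertical below 0.26 rad and distance of grey_pin_knob from where it was at the start of the episode below 0.02 m); the robot touches nothing.
It fails at once if the grey-knobbed pin is pulled out or knocked away (distance of grey_pin_knob from where it was at the start of the episode above 0.03 m).
It also fails if it takes over 51 s, if anything falls off the work surface, if the arm or the gripper's body presses on something with over 40 N, if the wrist force passes 120 N, or if a joint passes its speed limit or range.

### The arm

A 6-joint arm with a two-finger parallel gripper is mounted at the origin on a cart in front of the work surface, level with it; the furniture and walls round the work are solid. World frame = base frame: x ahead of the robot, y to its left, z up, the work surface at z = 0. Lengths are in m, angles in rad, forces in N, time in s.
With the tool pointing down it reaches from about 0.35 to 0.775 m from the base axis. Payload 7.3 kg.
Tool frame: the origin (TCP) lies at the very end of the fingers, on their centre line; the grasp point (between the pads) lies 19 mm behind it; z points along the fingers, y is the direction in which the jaws open and shut (so a half turn about z gives the same grasp; the last joint's range is limited). The gripper opens to 92 mm and grips with 3 to 60 N. Pads are 19 mm wide; open, the fingers measure 130 mm over their backs; the gripper's body (75 mm by 190 mm) begins 47 mm behind the grasp point.
Start: joints at [-1.422, 0.342, 1.524, -0, 1.275, -0.146], TCP at [0.153, -0.502, 0.204] pointing down, gripper open.
Joint ranges: [-2.53, 2.53], [-0.77, 2.02], [0.04, 2.7], [-1, 4.14], [0.28, 2.66], [-3.11, 3.11]. Speed limits (rad/s): [2.57, 2.57, 3.14, 3.14, 3.14, 3.14].

### API

Orientations are given as [roll, pitch, yaw] about the fixed x, y, z axes, in that order (R = Rz(yaw) Ry(pitch) Rx(roll)).
In Python, from cell import robot gives the robot as it stands.
- The arm moves only by the shell command python3 -m pendant 'ROWS' [OPENING] [FORCE]. ROWS is JSON, a list of rows, each a list of 2 entries, a list of its own where there are three numbers: the shift along the tool's x, y, z in mm, then the turn about the tool's z in degrees. In form: [[[x, y, z], turn], ...]. A call has 1 to 10 rows; each row is the pose to reach, as a shift and turn from the pose measured when the call began, along the tool's axes at that moment; what a row does not reach only later rows make up. A row lasts 1/12 s, in which the tool goes at most 41.7 mm and 7.16 degrees, less where a joint would pass 70% of its speed; a pose out of reach is approached as far as the arm can. A call with a gripper value outside its range is refused whole. OPENING is the opening, from 0 (shut) to 1 (fully open), set as the call begins (- or left out, the last holds). The fingers move at their own pace and stop on an object; FORCE is the grip in N (left out, the last holds). Time passes only in rows, so rows that repeat a pose let the fingers close. It gives the time, the measured TCP pose, the force and the opening at its end, in the units of the state.
- robot.observe(): the state, without advancing time (a new reading comes with each control period).
- robot.read_camera(name): name is "scene" or "top" or "wrist"; returns the picture (400x640x3 uint8, red, green, blue); there is no depth.
- robot.calibration(name): a dict with "vfov" (degrees; the focal length in pixels is half the picture's height over the tangent of half this angle, whatever the lens; pixels are square), "cx", "cy" (the principal point, pixels), "rvec" (rotation vector, rad) and "tvec" (3), from world to camera coordinates, as OpenCV has them. Camera axes: x right, y down, z forward; pixel columns grow to the right and rows downward; lengths in m; the calibration is good to about 2 mm. A picture is of the moment at which its call begins: read the wrist's pose just before it. calibration takes no time and is no camera call; for the wrist camera it gives the pose at the moment of the call.
- robot.hand_in(): hands the job in, once; it reports no verdict.
Trained networks look in the newest picture that a camera, given by its name, has taken for a name from the list of things; names that differ only in an ending like _2 or _b are one class to them, and where a whole thing is asked for, a point or a joint stands for the part that bears it (a point fixed in the world has none). Each returns a list of dicts, best first, with "p" (0 to 1); they miss things now and then, are a little off and sometimes report something else, mostly with a low value. They report only what shows in the picture. A call takes as long as a camera call. They do not tell look-alikes from the thing itself.
- robot.find_in(camera, query): "xy" ([column, row] as shares, 0 to 1, of the picture: columns of its width, rows of its height, amid what is visible of it).
The state is a dict: "time": time; "qpos": joint angles; "qvel": joint speeds; "joint_efforts": joint torques, N m; "tool_pos": TCP position; "tool_rot": TCP orientation; "contact_force": force on the tool from outside, world axes, zero at the start; "torque": the same for the moment, N m; "opening": finger opening in m.
Only numpy, scipy, OpenCV 4.12 (cv2) and the standard library are available. Lean on these libraries where they do the work, as an engineer would, in place of code of your own. Each camera call takes 0.05 s, during which the arm holds its last target.

## Working session

There is one attempt and no reset: what is moved stays moved. The work goes in short steps, Python scripts to look and compute and a shell command to move; the robot and the scene stay as the last step left them, time stands still between calls to the robot, and variables do not carry over. Pictures are saved under pics/ and viewed, and the job is handed in when it is done.

```bash
ls; mkdir -p pics; python3 - <<'E'
from cell import robot
import cv2
print(robot.observe())
for c in ["scene","top"]:
    im=robot.read_camera(c); cv2.imwrite(f"pics/{c}0.png",im[:,:,::-1])
    print(c,robot.calibration(c))
    for q in ["red_pin_knob","grey_pin_knob","front_lip","lock_hole","tilt"]:
        try: print(c,q,[( (round(d["xy"][0]*640,1),round(d["xy"][1]*400,1)),round(d["p"],2)) for d in robot.find_in(c,q)])
        except Exception as e: print(q,e)
E
```

```text
pics
{'time': 0.0, 'qpos': array([-1.42201152e+00,  3.42735584e-01,  1.52501405e+00, -8.52034578e-06,
        1.27538151e+00, -1.46008958e-01]), 'qvel': array([ 1.96205240e-04,  9.87691229e-05,  1.53773492e-03, -1.71661393e-03,
       -1.68034423e-04,  2.75209856e-04]), 'joint_efforts': array([ 1.41525859e-03, -4.31232297e+01, -2.44225538e+01,  7.18342862e-02,
        5.59650629e-02, -1.44923843e-04]), 'tool_pos': array([ 0.15248356, -0.50191218,  0.20293934]), 'tool_rot': array([-3.14006935e+00, -2.15774661e-04,  2.94796089e-01]), 'contact_force': array([ 0.09196051, -0.01135322,  0.18546466]), 'torque': array([0.02332859, 0.00363074, 0.05837091]), 'opening': 0.09168778535858059}
scene {'vfov': 53.23604323611823, 'cx': 315.7988742119035, 'cy': 198.59427969561102, 'rvec': array([ 2.02832418, -0.69592417,  0.36355038]), 'tvec': array([-0.50897565,  0.22639533,  0.84662935])}
scene red_pin_knob [((356.1, 253.7), 0.82), ((386.5, 283.2), 0.67), ((321.2, 274.4), 0.59)]
scene grey_pin_knob [((335.7, 237.4), 0.61)]
scene front_lip [((282.3, 156.7), 0.9)]
scene lock_hole [((288.4, 184.8), 0.89), ((281.3, 157.7), 0.59)]
scene tilt [((282.0, 156.0), 0.93)]
top {'vfov': 50.02325595309474, 'cx': 322.5910785117267, 'cy': 201.6184043718105, 'rvec': array([ 2.16687881, -2.1475697 ,  0.17744804]), 'tvec': array([-0.15545086,  0.57197539,  0.99416104])}
top red_pin_knob [((392.0, 220.8), 0.63), ((419.4, 226.9), 0.63), ((382.8, 261.3), 0.54)]
top grey_pin_knob [((355.2, 219.8), 0.44)]
top front_lip [((220.0, 188.7), 0.59)]
top lock_hole [((226.1, 191.7), 0.87)]
top tilt [((220.0, 187.4), 0.74)]
```

View pics/scene0.png

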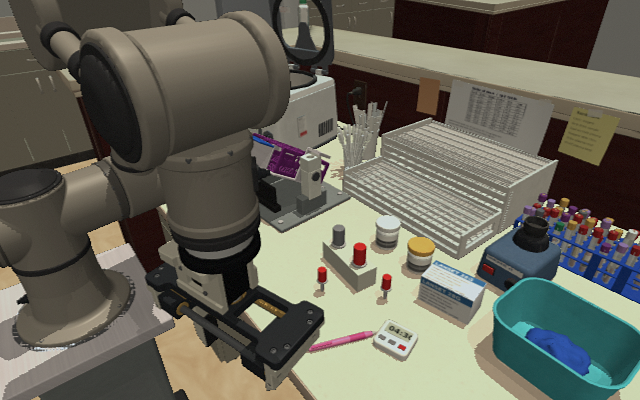

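View pics/top0.png

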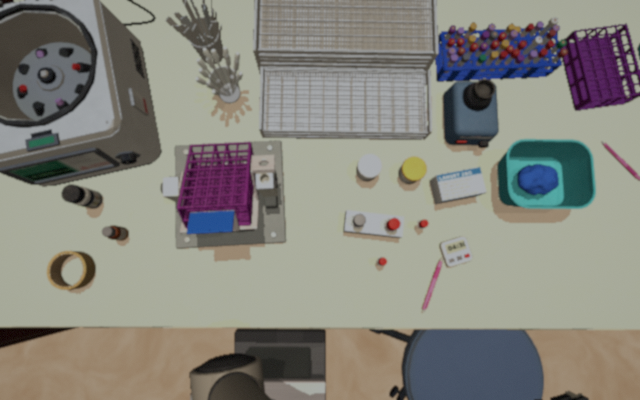

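```bash
python3 - <<'E'
import cv2
a=cv2.imread("pics/scene0.png")[110:310,200:420]; cv2.imwrite("pics/s0z.png",cv2.resize(a,None,fx=3,fy=3,interpolation=cv2.INTER_CUBIC)[:600])
a=cv2.imread("pics/top0.png")[130:290,170:440]; cv2.imwrite("pics/t0z.png",cv2.resize(a,None,fx=2.9,fy=2.9,interpolation=cv2.INTER_CUBIC))
E
```

```text
(no output)
```

View pics/s0z.png

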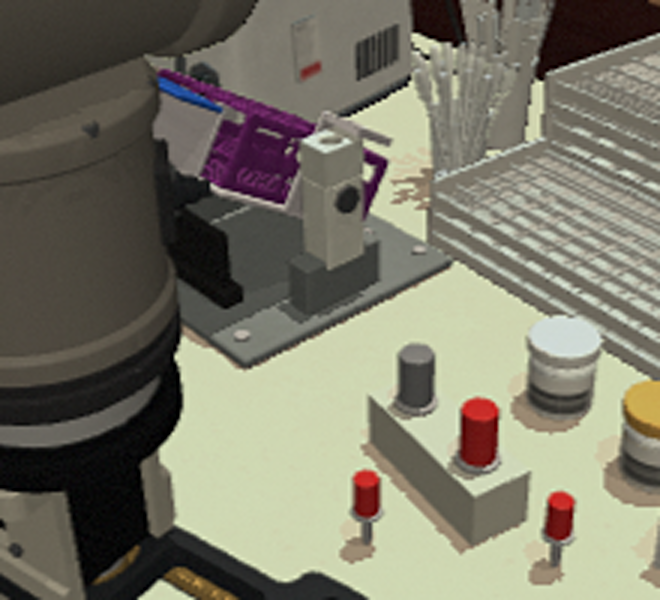

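View pics/t0z.png

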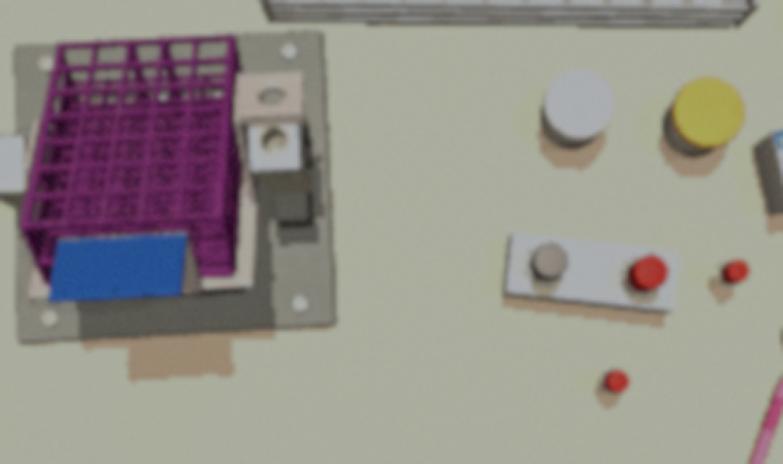

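```bash
cat > h.py <<'E'
import numpy as np, cv2
from scipy.spatial.transform import Rotation as Ro
def cam(c,cal=None):
    from cell import robot
    k=cal or robot.calibration(c); f=200/np.tan(np.radians(k["vfov"]/2))
    K=np.array([[f,0,k["cx"]],[0,f,k["cy"]],[0,0,1]]); R=cv2.Rodrigues(np.array(k["rvec"]))[0]; return K,R,np.array(k["tvec"])
def onz(c,uv,z,cal=None):
    K,R,t=cam(c,cal); o=-R.T@t; d=R.T@np.linalg.inv(K)@np.array([*uv,1.]); return o+d*(z-o[2])/d[2]
def proj(c,P,cal=None):
    K,R,t=cam(c,cal); p=(K@(R@np.array(P)+t)); return p[:2]/p[2]
E
python3 - <<'E'
from h import *
Z=lambda x,y:(170+x/2.9,130+y/2.9)
S=lambda x,y:(200+x/3,110+y/3)
h=onz("top",Z(273,140),.172); print("hole top",h,"scene",onz("scene",S(330,138),.172))
r=onz("top",Z(649,272),.096); g=onz("top",Z(550,260),.096)
print("red",r,"grey",g,"d",np.linalg.norm(r-g),"scene red", onz("scene",S(480,407),.096),"grey",onz("scene",S(416,352),.096))
sc=[onz("top",Z(*p),.012) for p in [(45,62),(290,50),(300,302),(50,317)]]
for s in sc: print(s)
a=(sc[0]-sc[3]+sc[1]-sc[2]); print("yaw x",np.degrees(np.arctan2(a[1],a[0])))
b=(sc[0]-sc[1]+sc[3]-sc[2]); print("yaw y",np.degrees(np.arctan2(-b[0],b[1])))
yaw=(np.arctan2(a[1],a[0])+np.arctan2(-b[0],b[1]))/2
Rz=Ro.from_euler("z",yaw)
for th in np.arange(0,.7,.1):
    rr=np.hypot(.13,.034);an=np.arctan2(.034,.13)+th
    p=h+Rz.apply([-rr*np.cos(an),.105,-.052+rr*np.sin(an)])
    print(round(th,2),p.round(3),(proj("top",p)-[170,130])*2.9,(proj("scene",p)-[200,110])*3)
E
```

```text
hole top [ 0.60350078 -0.0230816   0.172     ] scene [ 0.60813992 -0.02162736  0.172     ]
red [ 0.51621129 -0.31223914  0.096     ] grey [ 0.52495271 -0.23414764  0.096     ] d 0.07857922934444073 scene red [ 0.5216746  -0.31306572  0.096     ] grey [ 0.52917741 -0.23389215  0.096     ]
[0.70174543 0.1947711  0.012     ]
[ 0.71530318 -0.01687768  0.012     ]
[ 0.49573271 -0.03077165  0.012     ]
[0.48124936 0.17900249 0.012     ]
yaw x 3.8561739808901225
yaw y 3.8067968330054085
0.0 [0.467 0.073 0.154] [138.69131953 327.41650942] [137.36618985 164.96144412]
0.1 [0.471 0.073 0.167] [134.63855782 320.9536142 ] [139.6713906  150.42914081]
0.2 [0.476 0.074 0.179] [130.58078333 312.57880986] [143.27790794 135.83069064]
0.3 [0.483 0.074 0.191] [126.56883415 302.32228437] [148.15283403 121.35214711]
0.4 [0.49  0.075 0.202] [122.65647796 290.2472634 ] [154.24278667 107.18071365]
0.5 [0.499 0.075 0.212] [118.89939529 276.4522424 ] [161.47457869  93.50079735]
0.6 [0.509 0.076 0.221] [115.35393447 261.07213211] [169.75650373  80.49004637]
```

```bash
cat >> h.py <<'E'
def go(p,yaw=None):
    from cell import robot
    s=robot.observe(); R=Ro.from_euler("xyz",s["tool_rot"]).as_matrix()
    y0=s["tool_rot"][2]
    print("t",round(s["time"],2),"pos",s["tool_pos"].round(4),"rot",s["tool_rot"].round(3),"F",s["contact_force"].round(1),"open",round(s["opening"],4))
    print("shift mm",(R.T@(np.array(p)-s["tool_pos"])*1000).round(1),"turn", None if yaw is None else round(-np.degrees(yaw-y0),1))
E
python3 -c "
from h import *
go([.36,-.15,.30],.067);go([.497,.075,.27],.067)"
```

```text
t 0.6 pos [ 0.1526 -0.5024  0.2036] rot [3.141 0.    0.295] F [1.3 0.7 0.3] open 0.0918
shift mm [ 300.9 -276.9  -96.4] turn 13.1
t 0.6 pos [ 0.1526 -0.5024  0.2036] rot [3.141 0.    0.295] F [1.3 0.7 0.3] open 0.0918
shift mm [ 497.3 -452.4  -66.4] turn 13.1
```

```bash
python3 -m pendant '[[[30,-25,-40],2],[[60,-50,-80],4],[[300,-277,-96],13],[[300,-277,-96],13],[[300,-277,-96],13],[[300,-277,-96],13],[[300,-277,-96],13],[[300,-277,-96],13],[[300,-277,-96],13],[[300,-277,-96],13]]' 0 20; python3 -c "
from h import *
go([.497,.075,.27],.067)"
```

```text
time: 1.43
tool_pos: [0.3499, -0.1651, 0.2981]
tool_rot: [3.141, -0.001, 0.067]
contact_force: [0.7, -0.5, -0.4]
opening: 0.0296
t 1.43 pos [ 0.3499 -0.1651  0.2981] rot [ 3.141e+00 -1.000e-03  6.700e-02] F [ 0.7 -0.5 -0.4] open 0.0296
shift mm [ 162.9 -229.7   28.1] turn 0.0
```

```bash
python3 -m pendant '[[[163,-230,0],0],[[163,-230,0],0],[[163,-230,0],0],[[163,-230,0],0],[[163,-230,0],0],[[163,-230,0],0],[[163,-230,20],0],[[163,-230,28],0],[[163,-230,28],0]]' 0 20; python3 - <<'E'
from h import *
from cell import robot
go([.5,.075,.22],.067)
for c in ["top","scene","wrist"]:
    k=robot.calibration(c); im=robot.read_camera(c); cv2.imwrite(f"pics/{c}1.png",im[:,:,::-1])
a=np.vstack([cv2.imread("pics/scene1.png")[100:280,150:420],cv2.imread("pics/top1.png")[110:290,150:420]])
b=cv2.resize(cv2.imread("pics/wrist1.png"),(480,300))
cv2.imwrite("pics/c1.png",np.hstack([cv2.resize(cv2.imread("pics/scene1.png")[60:260,180:380],(400,400)),cv2.resize(cv2.imread("pics/top1.png")[110:260,150:300],(400,400))]))
E
```

```text
time: 2.18
tool_pos: [0.4961, 0.0767, 0.2675]
tool_rot: [3.141, 0.004, 0.071]
contact_force: [-0.1, 0.4, 0.1]
opening: 0.0002
t 2.18 pos [0.4961 0.0767 0.2675] rot [3.141 0.004 0.071] F [-0.1  0.4  0.1] open 0.0002
shift mm [ 3.9  1.9 47.5] turn 0.2
```

View pics/c1.png

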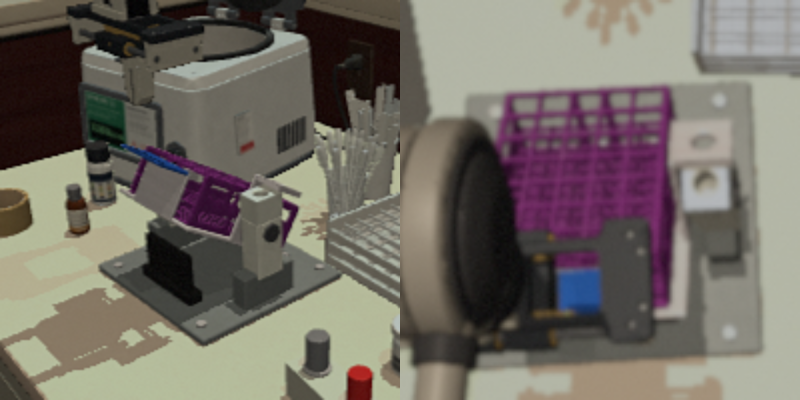

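View pics/wrist1.png

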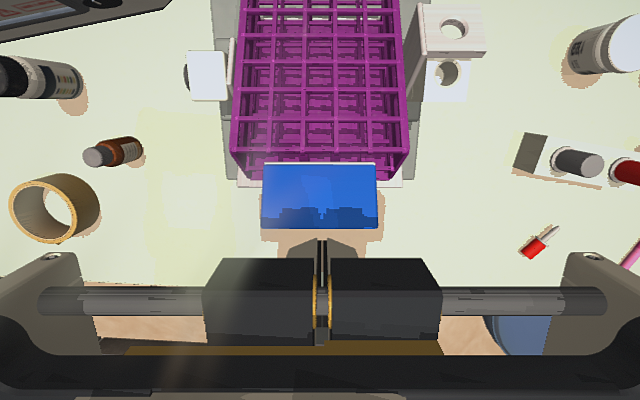

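```bash
python3 -m pendant '[[[4,1,25],0],[[4,1,45],0],[[3,1,56],0],[[-6,1,66],0],[[-10,1,71],0],[[-13,1,77],0]]' 0 20; python3 -m pendant '[[[-3,0,5],0],[[-7,0,11],0],[[-12,0,23],0],[[-15,0,32],0]]';python3 - <<'E'
from h import *
from cell import robot
go([.467,.074,.154],.067)
for c in ["scene"]:
    im=robot.read_camera(c); cv2.imwrite(f"pics/{c}2.png",im[60:260,180:380,::-1].repeat(3,0).repeat(3,1))
E
```

```text
time: 2.83
tool_pos: [0.4839, 0.0713, 0.1949]
tool_rot: [3.14, -0.003, 0.065]
contact_force: [-3.1, -0.7, 3.4]
opening: 0.0005
time: 3.17
tool_pos: [0.4685, 0.07, 0.1627]
tool_rot: [3.14, -0.004, 0.065]
contact_force: [-0.9, -1.1, 2.3]
opening: 0.0004
t 3.17 pos [0.4685 0.07   0.1627] rot [ 3.14  -0.004  0.065] F [-0.9 -1.1  2.3] open 0.0004
shift mm [-1.3 -4.1  8.6] turn -0.1
```

View pics/scene2.png

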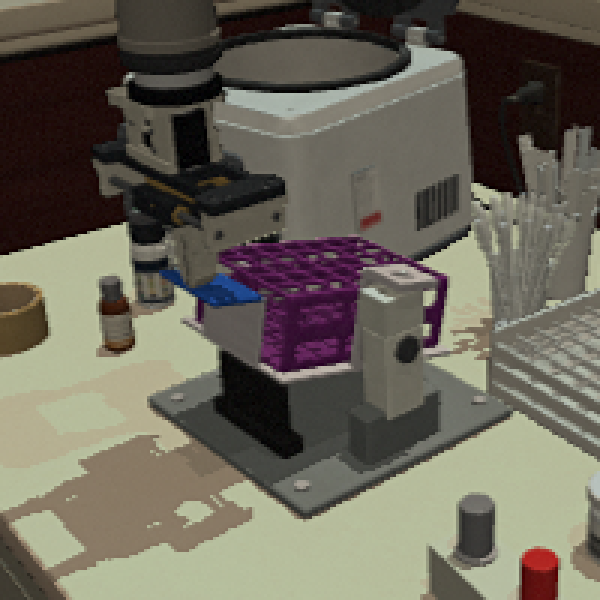

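The rack is nearly level, and the fingers are on the lip. I'll press the rest of the way gently.

```bash
python3 -m pendant '[[[-1,0,3],0],[[-1,0,6],0],[[-1,0,9],0]]'; python3 -m pendant '[[[0,0,2],0],[[0,0,4],0],[[0,0,4],0],[[0,0,4],0]]'
```

```text
time: 3.47
tool_pos: [0.4666, 0.0699, 0.1521]
tool_rot: [3.14, -0.001, 0.065]
contact_force: [-0.6, -0.9, 1.4]
opening: 0.0006
time: 3.8
tool_pos: [0.4669, 0.0699, 0.1481]
tool_rot: [3.14, -0.002, 0.065]
contact_force: [0.2, 0.2, 0.4]
opening: 0.0004
```

```bash
python3 - <<'E'
from h import *
from cell import robot
im=robot.read_camera("scene"); w=robot.read_camera("wrist")
A=cv2.resize(im[100:230,190:350,::-1],(640,520),interpolation=cv2.INTER_CUBIC);cv2.imwrite("pics/scene3.png",A);cv2.imwrite("pics/wrist3.png",w[:,:,::-1])
E
```

```text
(no output)
```

View pics/scene3.png

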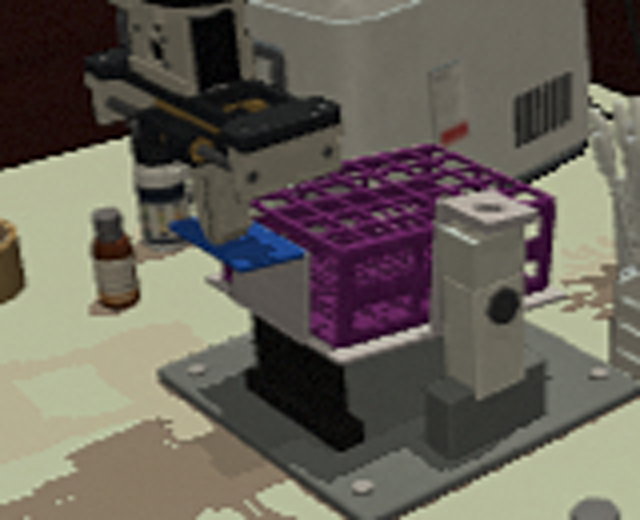

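View pics/wrist3.png

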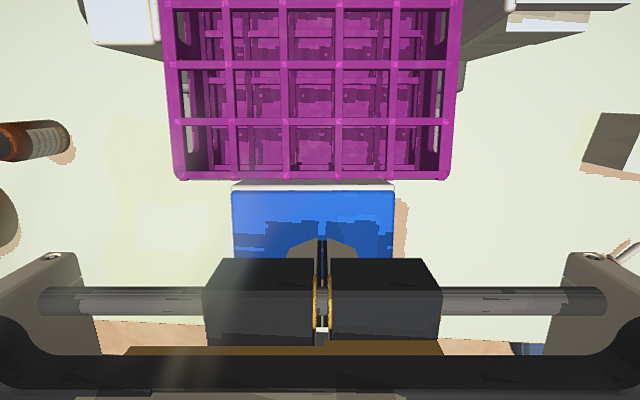

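```bash
python3 -m pendant '[[[0,0,3],0],[[0,0,3],0],[[0,0,3],0]]'; python3 - <<'E'
from h import *
from cell import robot
go([.467,.074,.154],.067)
im=robot.read_camera("scene")
A=cv2.resize(im[100:230,190:350,::-1],(640,520),interpolation=cv2.INTER_CUBIC);cv2.imwrite("pics/scene4.png",A)
B=cv2.imread("pics/scene3.png"); print(np.abs(A.astype(int)-B)[200:].mean())
E
```

```text
time: 4.15
tool_pos: [0.4669, 0.0699, 0.145]
tool_rot: [3.14, -0.002, 0.065]
contact_force: [-0.1, 0.6, -0.1]
opening: 0.0005
t 4.15 pos [0.4669 0.0699 0.145 ] rot [ 3.14e+00 -2.00e-03  6.50e-02] F [-0.1  0.6 -0.1] open 0.0005
shift mm [ 0.4 -4.  -9. ] turn -0.1
2.9728776041666665
```

View pics/scene4.png

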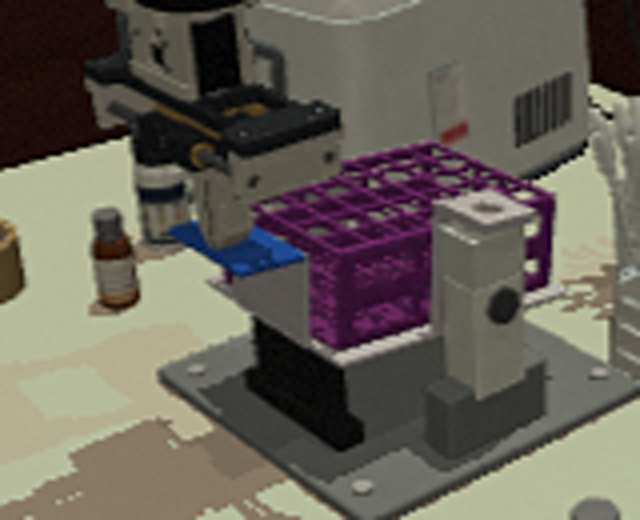

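```bash
python3 - <<'E'
from h import *
from cell import robot
h=np.array([.606,-.0224,.172]); Rz=Ro.from_euler("z",.067)
for th in [0,.05,.1,.15]:
    out=[]
    for dx,dy in [(-.0225,-.045),(-.0225,.045),(.0225,-.045),(.0225,.045)]:
        v=np.array([-.13+dx,.105+dy,.034]); 
        c,s=np.cos(th),np.sin(th); q=[v[0]*c+v[2]*s,v[1],-.052-v[0]*s+v[2]*c]
        p=h+Rz.apply(q); out.append(((proj("scene",p)-[190,100])*4).round().tolist())
    v=[0,0,.052+.012]; q=[v[2]*s,0,-.052+v[2]*c]; p=h+Rz.apply(q)
    print(th,out,"tab",((proj("scene",p)-[190,100])*4).round())
p=robot.observe()["tool_pos"]; print("tcp",(proj("scene",p)-[190,100])*4)
E
```

```text
0 [[235.0, 293.0], [161.0, 247.0], [293.0, 271.0], [218.0, 227.0]] tab [478. 209.]
0.05 [[236.0, 281.0], [162.0, 236.0], [295.0, 262.0], [220.0, 219.0]] tab [481. 207.]
0.1 [[238.0, 270.0], [163.0, 225.0], [297.0, 254.0], [221.0, 211.0]] tab [485. 206.]
0.15 [[240.0, 258.0], [165.0, 213.0], [299.0, 246.0], [223.0, 203.0]] tab [489. 205.]
tcp [226.89619006 273.64361298]
```

```bash
python3 - <<'E'
from h import *
from cell import robot
for c in ["scene","top","wrist"]:
    K,R,t=cam(c); print(c,"pos",-R.T@t)
s=robot.observe(); k=robot.calibration("wrist"); w=robot.read_camera("wrist"); tp=robot.read_camera("top")
p=s["tool_pos"]; print(p,"wrist tcp",proj("wrist",p,k),"top",(proj("top",p)-[170,130])*2.9)
cv2.imwrite("pics/w5.png",w[:,:,::-1])
cv2.imwrite("pics/t5.png",cv2.resize(tp[130:290,170:440,::-1],None,fx=2.9,fy=2.9,interpolation=cv2.INTER_CUBIC))
for z in (.145,.15,.155,.16,.165):
  for uv in [(232,188),(394,188)]: print(z,onz("wrist",uv,z,k).round(4))
E
```

```text
scene pos [ 0.0498757  -0.79465341  0.62700135]
top pos [ 0.42581846 -0.12874116  1.06854169]
wrist pos [0.54807596 0.07567429 0.3264806 ]
[0.46678544 0.06995981 0.14507232] wrist tcp [322.31926964 237.45265039] top [145.49944832 328.00439861]
0.145 [0.4953 0.1255 0.145 ]
0.145 [0.5013 0.0295 0.145 ]
0.15 [0.4967 0.1241 0.15  ]
0.15 [0.5026 0.0308 0.15  ]
0.155 [0.4982 0.1227 0.155 ]
0.155 [0.5039 0.0321 0.155 ]
0.16 [0.4996 0.1214 0.16  ]
0.16 [0.5052 0.0334 0.16  ]
0.165 [0.5011 0.12   0.165 ]
0.165 [0.5065 0.0346 0.165 ]
```

View pics/w5.png

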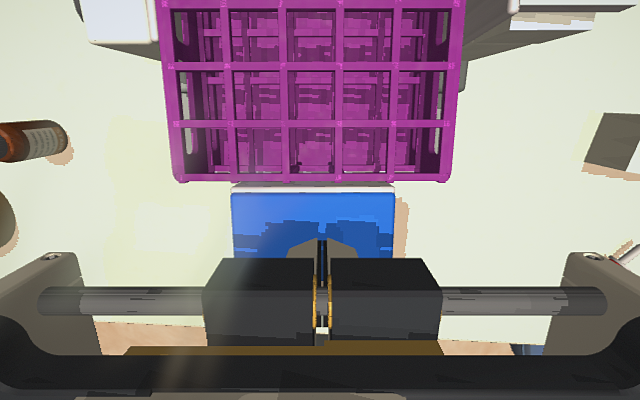

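View pics/t5.png

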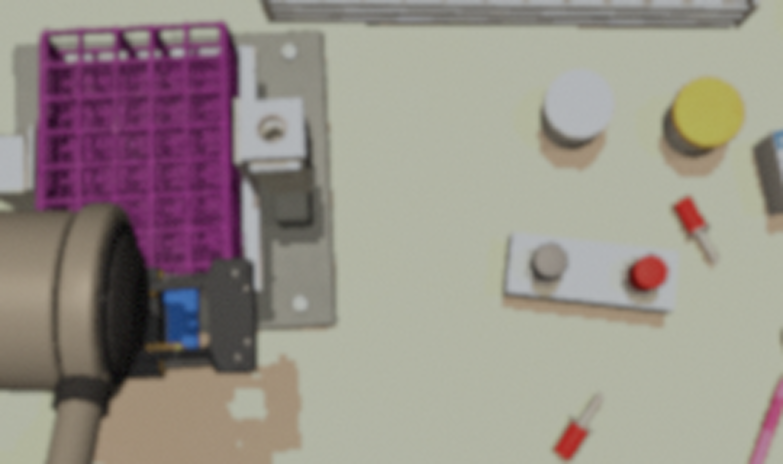

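```bash
python3 - <<'E'
from h import *
from cell import robot
print("free-air",proj("scene",[.4961,.0767,.2675]), "now",proj("scene",robot.observe()["tool_pos"]),"prev",proj("scene",[.4685,.07,.1627]))
a=cv2.imread("pics/scene1.png")[90:170,200:300]; b=cv2.imread("pics/scene4.png")
cv2.imwrite("pics/z1.png",cv2.resize(a,None,fx=7,fy=7,interpolation=cv2.INTER_NEAREST))
im=robot.read_camera("scene")[110:190,200:300,::-1]
cv2.imwrite("pics/z2.png",cv2.resize(im,None,fx=7,fy=7,interpolation=cv2.INTER_NEAREST))
print(robot.observe()["joint_efforts"], robot.observe()["qpos"])
E
```

```text
free-air [250.35460437 121.01413376] now [246.72778399 168.39852481] prev [246.5573799  162.22848465]
[-1.00633686e-03 -3.87332225e+01 -2.20268798e+01  3.10987362e-02
 -8.68734601e-02  1.90424794e-04] [-0.01267583  0.3051432   1.75476015 -0.00184605  1.08007783  1.49445833]
```

View pics/z1.png

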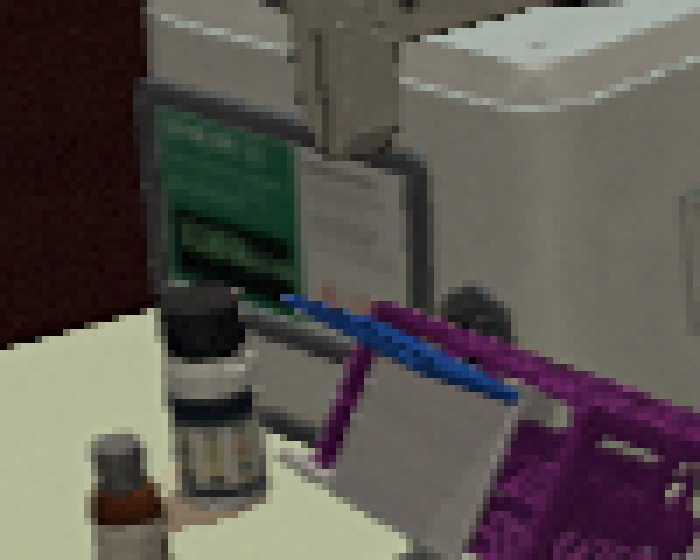

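View pics/z2.png

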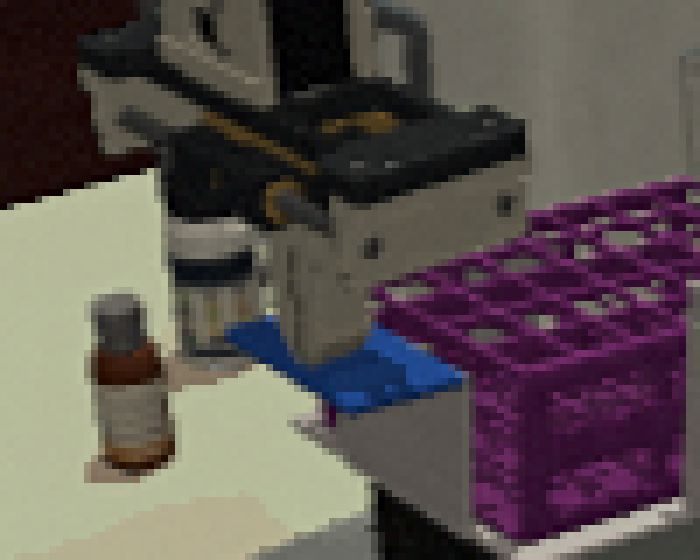

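```bash
python3 -m pendant '[[[0,0,3],0],[[-1,0,6],0]]'; python3 -m pendant '[[[0,0,3],0],[[0,0,5],0]]'
```

```text
time: 4.52
tool_pos: [0.466, 0.0699, 0.1391]
tool_rot: [3.14, -0.002, 0.065]
contact_force: [1.3, 0.9, 1.6]
opening: 0.0006
time: 4.68
tool_pos: [0.4656, 0.0698, 0.1336]
tool_rot: [3.14, -0.001, 0.065]
contact_force: [-1.5, -0.3, 1.3]
opening: 0.0004
```

```bash
python3 - <<'E'
from h import *
from cell import robot
im=robot.read_camera("scene")[110:190,200:300,::-1]
cv2.imwrite("pics/z3.png",cv2.resize(im,None,fx=7,fy=7,interpolation=cv2.INTER_NEAREST))
k=robot.calibration("wrist");w=robot.read_camera("wrist");cv2.imwrite("pics/w6.png",w[:,:,::-1])
E
```

```text
(no output)
```

View pics/z3.png

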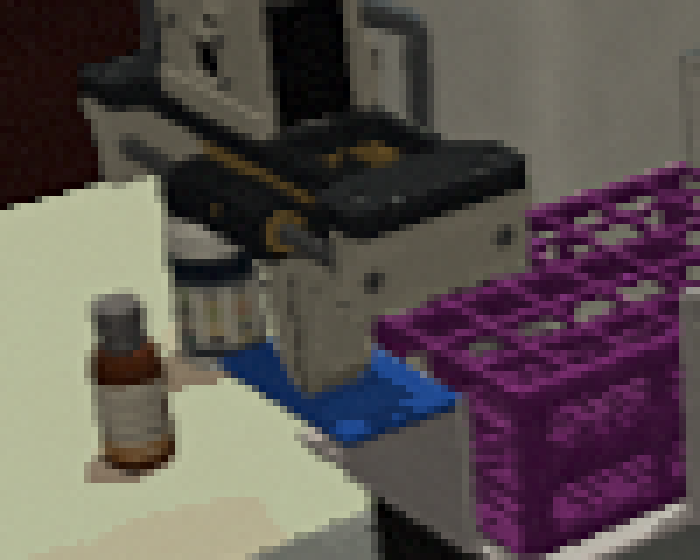

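View pics/w6.png

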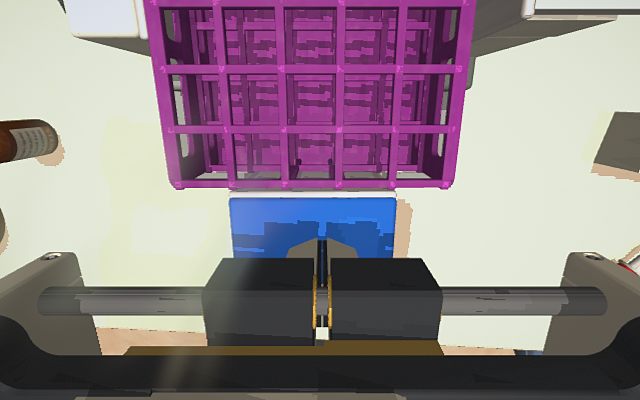

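```bash
python3 -m pendant '[[[0,0,2],0],[[0,0,4],0]]'; python3 -m pendant '[[[0,0,2],0],[[0,0,4],0]]'; python3 - <<'E'
from h import *
from cell import robot
im=robot.read_camera("scene")[110:190,200:300,::-1]
cv2.imwrite("pics/z4.png",cv2.resize(im,None,fx=7,fy=7,interpolation=cv2.INTER_NEAREST))
E
```

```text
time: 4.95
tool_pos: [0.466, 0.0698, 0.1309]
tool_rot: [3.14, -0.002, 0.065]
contact_force: [-9.9, -0.2, 32.0]
opening: 0.0003
time: 5.12
tool_pos: [0.4661, 0.0699, 0.1306]
tool_rot: [3.139, -0.004, 0.065]
contact_force: [-19.6, -0.9, 56.7]
opening: 0.0005
```

View pics/z4.png

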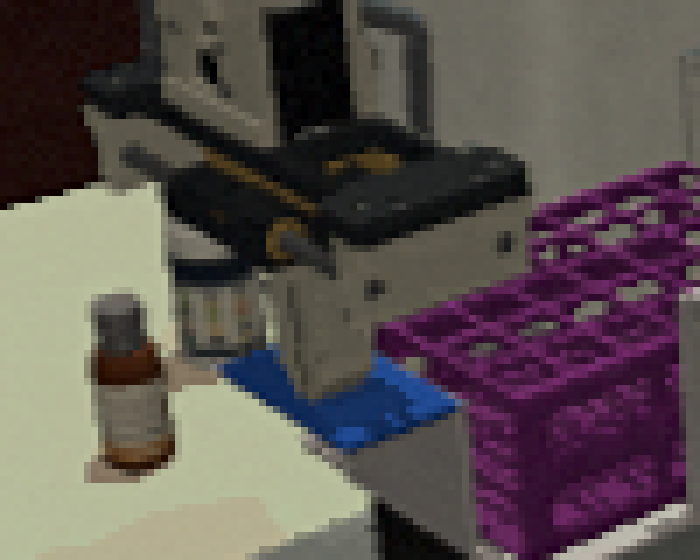

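```bash
python3 -m pendant '[[[0,0,-30],0],[[0,0,-70],0],[[0,0,-100],0],[[0,0,-110],0]]' 0.65 20; python3 -c "
from h import *
go([.50,-.31,.22],.067)"
```

```text
time: 5.5
tool_pos: [0.4677, 0.0701, 0.2455]
tool_rot: [3.139, -0.013, 0.065]
contact_force: [0.2, 0.5, 0.6]
opening: 0.0228
t 5.5 pos [0.4677 0.0701 0.2455] rot [ 3.139 -0.013  0.065] F [0.2 0.5 0.6] open 0.0228
shift mm [  7.2 381.4  26.8] turn -0.1
```

```bash
python3 -m pendant '[[[7,381,10],0],[[7,381,10],0],[[7,381,10],0],[[7,381,10],0],[[7,381,10],0],[[7,381,10],0],[[7,381,10],0],[[7,381,15],0],[[7,381,20],0],[[7,381,20],0]]' 0.65 20; python3 -m pendant '[[[0,0,0],0],[[0,0,0],0]]'; python3 - <<'E'
from h import *
from cell import robot
s=robot.observe(); k=robot.calibration("wrist"); w=robot.read_camera("wrist"); 
cv2.imwrite("pics/w7.png",w[:,:,::-1]); print(k)
go([.518,-.3125,.15],.067)
print("tcp",proj("wrist",s["tool_pos"],k),[(d["xy"][0]*640,d["xy"][1]*400,d["p"]) for d in robot.find_in("wrist","red_pin_knob")])
im=robot.read_camera("scene");cv2.imwrite("pics/s7.png",im[:,:,::-1]); print(proj("scene",s["tool_pos"]))
E
```

```text
time: 6.33
tool_pos: [0.4989, -0.3157, 0.2246]
tool_rot: [3.137, -0.011, 0.06]
contact_force: [-1.6, 0.6, -0.6]
opening: 0.0595
time: 6.5
tool_pos: [0.4984, -0.3161, 0.2235]
tool_rot: [3.139, -0.01, 0.059]
contact_force: [-0.4, 1.0, -0.7]
opening: 0.0593
{'vfov': 64.54141963934994, 'cx': 321.74562387704833, 'cy': 200.62212928497286, 'rvec': array([-2.11501312,  1.99673564,  0.29723644]), 'tvec': array([-0.34451146,  0.41578064,  0.55112708])}
t 6.55 pos [ 0.4987 -0.315   0.2241] rot [ 3.138 -0.011  0.06 ] F [-0.6  0.4  0.5] open 0.0596
shift mm [18.6 -1.6 74.3] turn -0.4
tcp [322.32620537 237.43021961] [(276.992, 244.72, 0.64), (318.016, 160.08, 0.6)]
[354.71907261 198.75730108]
```

View pics/w7.png

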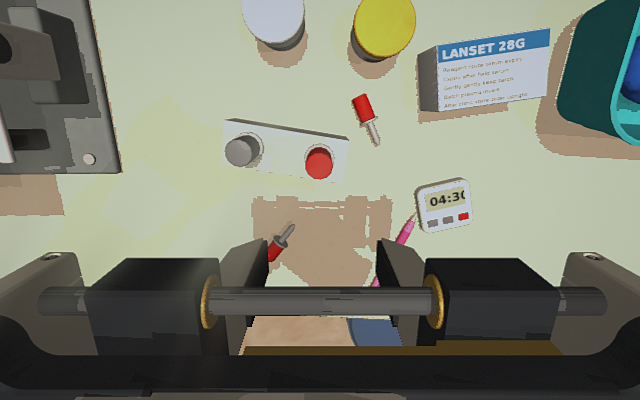

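View pics/s7.png

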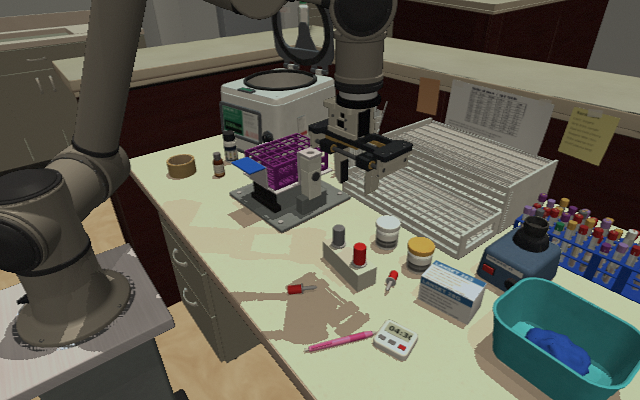

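```bash
python3 - <<'E'
from h import *
from cell import robot
k=robot.calibration("wrist")
a=cv2.imread("pics/w7.png")[100:270,210:410]; cv2.imwrite("pics/w7z.png",cv2.resize(a,None,fx=3.5,fy=3.5,interpolation=cv2.INTER_CUBIC))
a=cv2.imread("pics/s7.png")[120:290,290:430]; cv2.imwrite("pics/s7z.png",cv2.resize(a,None,fx=3.5,fy=3.5,interpolation=cv2.INTER_CUBIC))
K,R,t=cam("wrist",k); print(-R.T@t)
E
```

```text
[ 0.57858826 -0.30838549  0.4072264 ]
```

View pics/w7z.png

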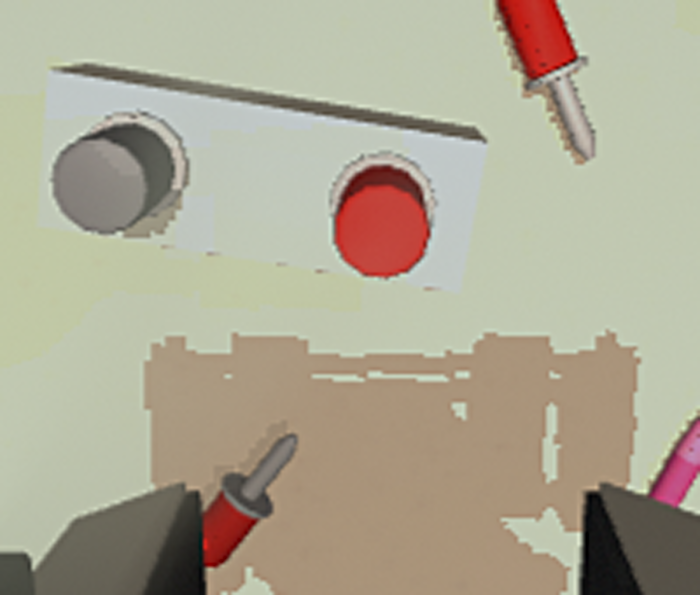

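View pics/s7z.png

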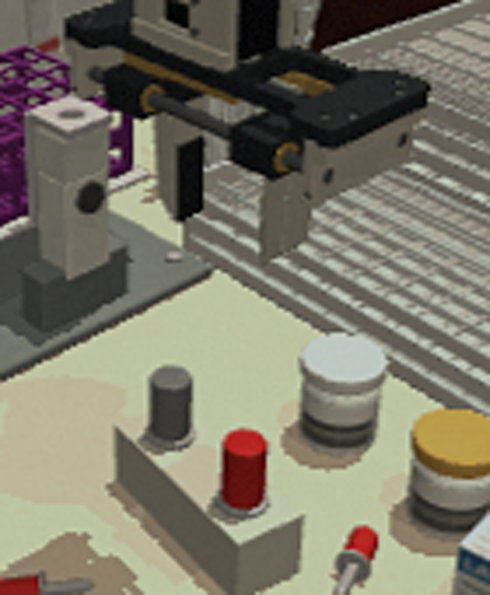

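```bash
python3 - <<'E'
from h import *
from cell import robot
k=robot.calibration("wrist")
W=lambda x,y:(210+x/3.5,100+y/3.5)
for z in (.096,.119,.073):
  r=onz("wrist",W(382,229),z,k);g=onz("wrist",W(101,185),z,k); print(z,r,g,np.linalg.norm(r-g))
c=[onz("wrist",W(*p),.048,k) for p in [(50,68),(485,142),(462,291)]]
print(c,np.linalg.norm(c[0]-c[1]),np.linalg.norm(c[1]-c[2]))
# collars at z .048-.05
print(onz("wrist",W(384,203),.05,k),onz("wrist",W(135,165),.05,k))
# fingertip inner corners
s=robot.observe(); print(s["tool_pos"])
for dz in (0,.01,.02,.025): 
  p=s["tool_pos"].copy();p[2]+=dz
  print(dz,(proj("scene",p)-[290,120])*3.5,[ ((proj("wrist",p+Ro.from_euler("z",.06).apply([.0095,e,0]),k)-[210,100])*3.5).round() for e in (.03,-.03)])
E
```

```text
0.096 [ 0.52018572 -0.31036796  0.096     ] [ 0.52788924 -0.23099521  0.096     ] 0.07974570738778075
0.119 [ 0.52450173 -0.31022145  0.119     ] [ 0.53163596 -0.23671444  0.119     ] 0.07385240508442391
0.073 [ 0.5158697  -0.31051447  0.073     ] [ 0.52414253 -0.22527598  0.073     ] 0.08563900969113758
[array([ 0.5559161 , -0.20365302,  0.048     ]), array([ 0.54130464, -0.34196129,  0.048     ]), array([ 0.49192693, -0.3385086 ,  0.048     ])] 0.13907793225371093 0.04949827498244473
[ 0.52008694 -0.31080917  0.05      ] [ 0.52747115 -0.23051139  0.05      ]
[ 0.49915757 -0.31420418  0.22497056]
0 [225.30380661 271.49714936] [array([223., 431.]), array([564., 431.])]
0.01 [225.88644579 255.86928148] [array([214., 453.]), array([573., 453.])]
0.02 [226.47715707 240.02489928] [array([205., 477.]), array([583., 477.])]
0.025 [226.77559235 232.02010433] [array([199., 490.]), array([589., 489.])]
```

```bash
python3 -c "
from h import *
go([.520,-.3105,.14],.067)"; python3 -m pendant '[[[22,-5,20],0],[[22,-5,50],0],[[22,-5,80],0],[[22,-5,84],0],[[22,-5,84],0]]' 0.65 20;  python3 - <<'E'
from h import *
from cell import robot
go([.520,-.3105,.0475],.067)
s=robot.observe();k=robot.calibration("wrist"); w=robot.read_camera("wrist"); 
cv2.imwrite("pics/w8.png",w[:,:,::-1])
print(onz("wrist",(320,165),.096,k))
E
```

```text
t 6.65 pos [ 0.4992 -0.3142  0.225 ] rot [ 3.138 -0.012  0.062] F [0.3 0.  0.8] open 0.0595
shift mm [20.  -2.7 85.2] turn -0.3
time: 7.07
tool_pos: [0.5213, -0.3062, 0.1402]
tool_rot: [3.14, -0.009, 0.064]
contact_force: [-0.3, -0.3, 0.0]
opening: 0.0598
t 7.07 pos [ 0.5213 -0.3062  0.1402] rot [ 3.14  -0.009  0.064] F [-0.3 -0.3  0. ] open 0.0598
shift mm [-2.4  4.1 92.7] turn -0.2
[ 0.55841303 -0.30226817  0.096     ]
```

View pics/w8.png

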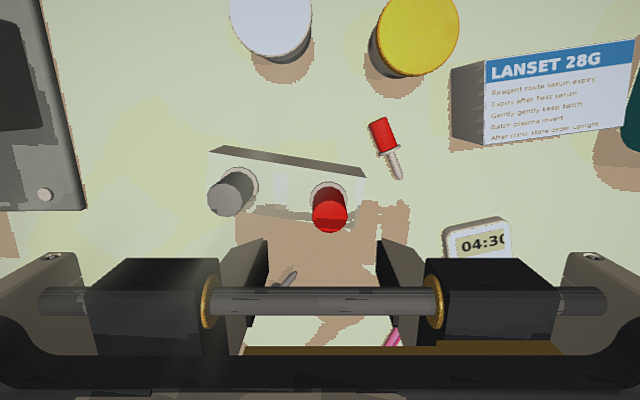

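```bash
python3 - <<'E'
from h import *
from cell import robot
k=robot.calibration("wrist");print(onz("wrist",(330,218),.096,k))
E
python3 -m pendant '[[[-2,4,25],0],[[-2,4,50],0],[[-2,4,70],0],[[-2,4,85],0],[[-2,4,92],0],[[-2,4,92],0]]' 0.65 20;  python3 - <<'E'
from h import *
from cell import robot
go([.520,-.3105,.0475],.067)
cv2.imwrite("pics/w9.png",robot.read_camera("wrist")[:,:,::-1])
a=robot.read_camera("scene")[120:290,290:430,::-1]; cv2.imwrite("pics/s9z.png",cv2.resize(a,None,fx=3.5,fy=3.5,interpolation=cv2.INTER_CUBIC))
E
```

```text
[ 0.51858119 -0.31367203  0.096     ]
time: 7.62
tool_pos: [0.5219, -0.3118, 0.0507]
tool_rot: [3.137, -0.012, 0.063]
contact_force: [-0.1, -0.3, 1.0]
opening: 0.0596
t 7.62 pos [ 0.5219 -0.3118  0.0507] rot [ 3.137 -0.012  0.063] F [-0.1 -0.3  1. ] open 0.0596
shift mm [-1.9 -1.4  3.2] turn -0.2
```

View pics/w9.png

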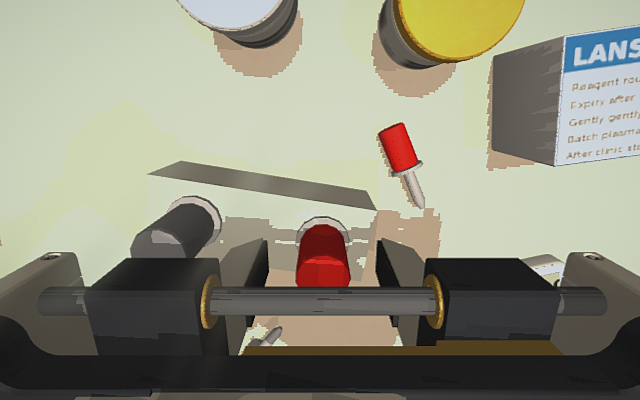

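View pics/s9z.png

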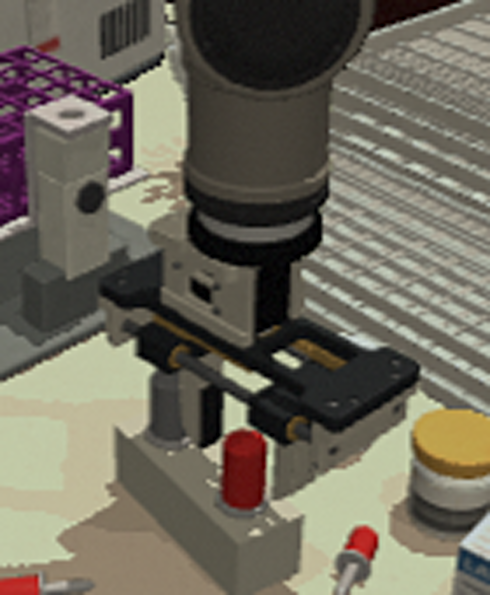

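```bash
python3 - <<'E'
from h import *
from cell import robot
s=robot.observe(); 
for e in (.03,-.03,-.049):
  for dz in (.0225,):
   p=s["tool_pos"]+Ro.from_euler("z",.063).apply([0,e,dz]); print(e,(proj("scene",p)-[290,120])*3.5)
print("knob c",(proj("scene",[.52,-.3105,.074])-[290,120])*3.5,"top",(proj("scene",[.52,-.3105,.096])-[290,120])*3.5,(proj("scene",[.515,-.3105,.096])-[290,120])*3.5)
E
```

```text
0.03 [209.51373159 443.44053641]
-0.03 [280.35834891 489.78148979]
-0.049 [304.18541393 505.36727388]
knob c [238.74747748 467.08240922] top [240.08217967 438.84667244] [233.96010143 442.06696367]
```

```bash
python3 -m pendant '[[[-1,-1,3],0],[[-1,-1,4],0]]' 0.65 30; python3 -m pendant '[[[0,0,0],0],[[0,0,0],0],[[0,0,0],0],[[0,0,0],0],[[0,0,0],0],[[0,0,0],0]]' 0 35; python3 -m pendant '[[[0,0,0],0],[[0,0,0],0],[[0,0,0],0]]'
```

```text
time: 7.88
tool_pos: [0.5225, -0.312, 0.0498]
tool_rot: [3.133, -0.017, 0.063]
contact_force: [-0.1, 0.9, -0.1]
opening: 0.0598
time: 8.38
tool_pos: [0.5225, -0.3121, 0.0498]
tool_rot: [3.133, -0.017, 0.063]
contact_force: [0.0, -0.1, 0.3]
opening: 0.0273
time: 8.63
tool_pos: [0.5224, -0.3121, 0.0498]
tool_rot: [3.133, -0.016, 0.063]
contact_force: [0.4, 0.8, 0.1]
opening: 0.0273
```

```bash
python3 -m pendant '[[[0,0,-15],0],[[0,0,-35],0],[[0,0,-60],0],[[0,0,-100],0],[[0,0,-140],0],[[0,0,-180],0],[[0,0,-215],0],[[0,0,-215],0]]'; python3 - <<'E'
from h import *
from cell import robot
go([.58,-.03,.265],.067)
cv2.imwrite("pics/w10.png",robot.read_camera("wrist")[:,:,::-1])
a=robot.read_camera("scene")[60:320,240:450,::-1]; cv2.imwrite("pics/s10z.png",cv2.resize(a,None,fx=2.3,fy=2.3,interpolation=cv2.INTER_CUBIC))
E
```

```text
time: 9.3
tool_pos: [0.5211, -0.3123, 0.2733]
tool_rot: [3.124, -0.027, 0.064]
contact_force: [0.6, -0.8, -0.5]
opening: 0.0273
t 9.3 pos [ 0.5211 -0.3123  0.2733] rot [ 3.124 -0.027  0.064] F [ 0.6 -0.8 -0.5] open 0.0273
shift mm [  76.5 -278.1    5.5] turn -0.2
```

View pics/w10.png

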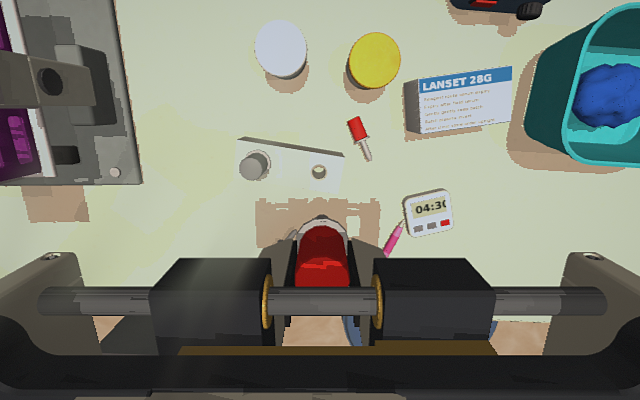

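View pics/s10z.png

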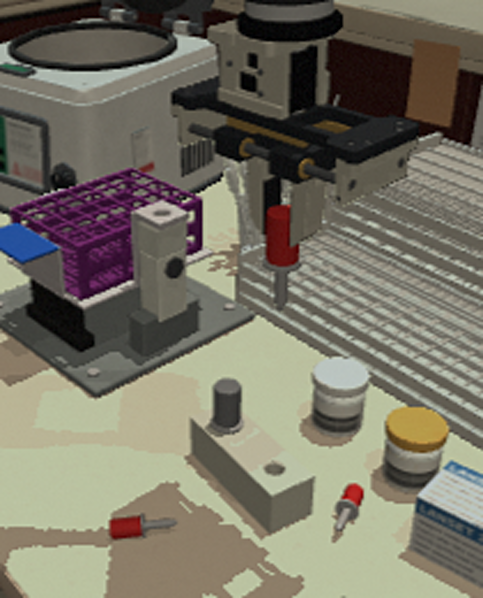

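```bash
python3 - <<'E'
from h import *
from cell import robot
s=robot.observe();k=robot.calibration("wrist");R=Ro.from_euler("xyz",s["tool_rot"]).as_matrix()
P=lambda q:proj("wrist",s["tool_pos"]+R@np.array(q),k).round(1)
for dx in (-.006,-.003,0,.003): print(dx,"tip",P([dx,0,.047]),"collar far edge",P([dx+.017,0,.002]),"knob top",P([dx,0,-.046]),P([dx-.014,0,-.046]))
a=cv2.imread("pics/w10.png")[200:300,270:370];cv2.imwrite("pics/w10z.png",cv2.resize(a,None,fx=6,fy=6,interpolation=cv2.INTER_CUBIC))
E
```

```text
-0.006 tip [322.3 219.3] collar far edge [322.3 219.8] knob top [322.4 287.4] [322.4 311.5]
-0.003 tip [322.3 215.7] collar far edge [322.3 215.2] knob top [322.4 282. ] [322.4 306.5]
0 tip [322.3 212. ] collar far edge [322.3 210.6] knob top [322.4 276.6] [322.4 301.3]
0.003 tip [322.3 208.3] collar far edge [322.3 206. ] knob top [322.4 271.1] [322.4 296.2]
```

View pics/w10z.png

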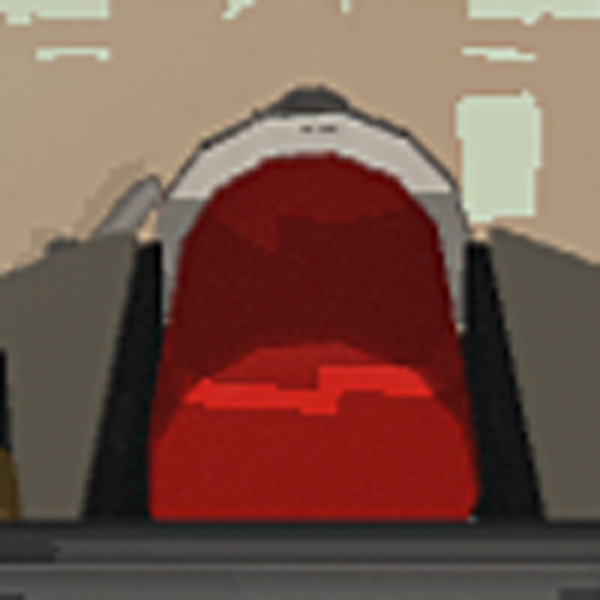

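```bash
python3 -m pendant '[[[60,-278,0],0],[[60,-278,0],0],[[60,-278,0],0],[[60,-278,0],0],[[60,-278,0],0],[[60,-278,0],0],[[60,-278,0],0],[[60,-278,0],0],[[60,-278,0],0],[[60,-278,0],0]]'; python3 - <<'E'
from h import *
from cell import robot
go([.608,-.0225,.265],.067)
k=robot.calibration("wrist")
w=robot.read_camera("wrist")[:,:,::-1]; cv2.imwrite("pics/w11.png",w)
t=robot.read_camera("top")[:,:,::-1]; cv2.imwrite("pics/t11.png",cv2.resize(t[130:250,170:330],None,fx=5,fy=5,interpolation=cv2.INTER_CUBIC))
np.save("k11.npy",k,allow_pickle=True)
E
```

```text
time: 10.23
tool_pos: [0.5609, -0.0299, 0.2629]
tool_rot: [3.131, -0.016, 0.064]
contact_force: [-0.0, -0.5, -0.3]
opening: 0.027
t 10.23 pos [ 0.5609 -0.0299  0.2629] rot [ 3.131 -0.016  0.064] F [-0.  -0.5 -0.3] open 0.027
shift mm [47.5 -4.3 -1.4] turn -0.2
```

View pics/w11.png

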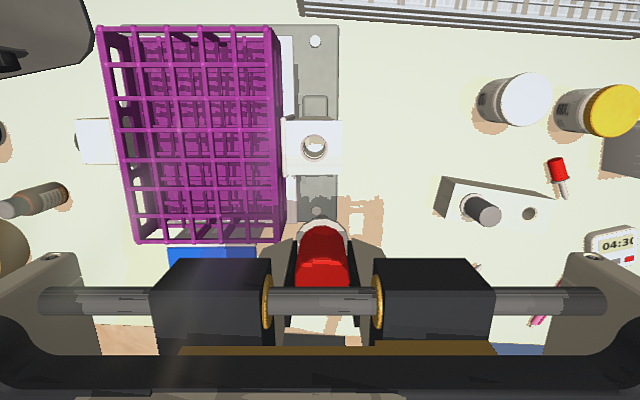

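View pics/t11.png

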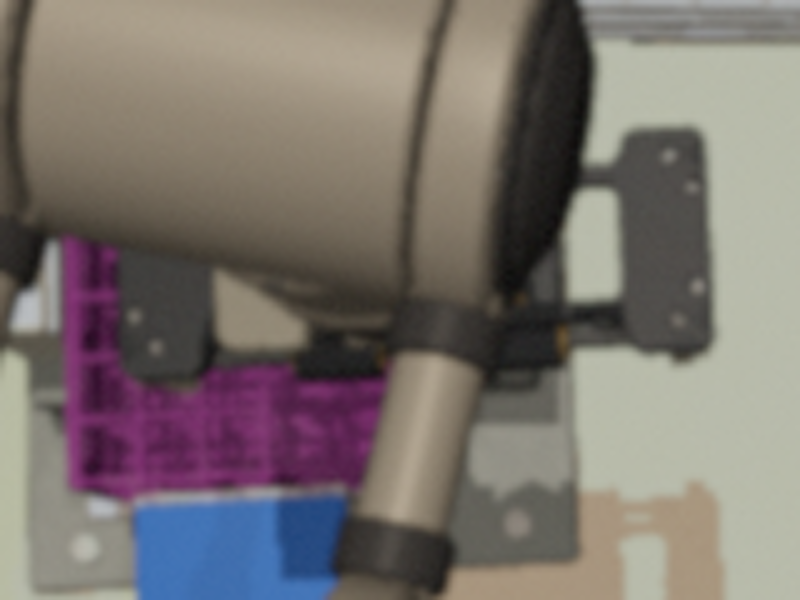

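```bash
python3 - <<'E'
from h import *
from cell import robot
k=np.load("k11.npy",allow_pickle=True).item()
a=cv2.imread("pics/w11.png")[105:195,265:365];cv2.imwrite("pics/w11z.png",cv2.resize(a,None,fx=6,fy=6,interpolation=cv2.INTER_CUBIC))
print(onz("wrist",(314,146.5),.184,k), "top t5",onz("top",(170+273/2.9,130+127/2.9),.184))
E
```

```text
[ 0.60701159 -0.02094063  0.184     ] top t5 [ 0.61069757 -0.02424012  0.184     ]
```

View pics/w11z.png

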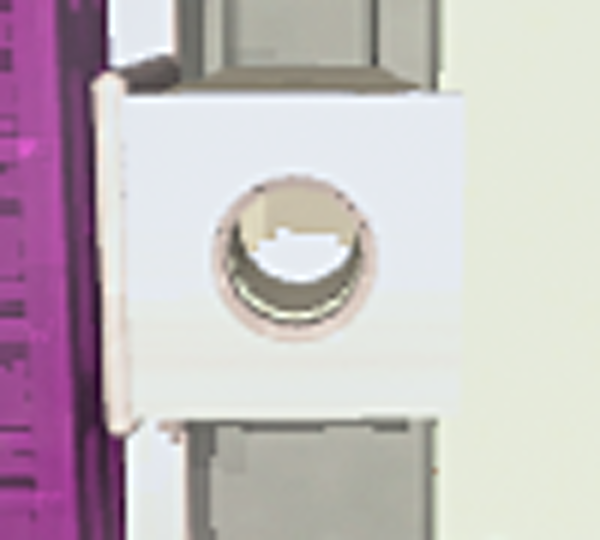

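```bash
cat >> h.py <<'E'
def tip(h=(.606,-.0213),z=.265,dx=-.0045):
    from cell import robot
    s=robot.observe();R=Ro.from_euler("xyz",s["tool_rot"]).as_matrix()
    o=R@np.array([dx,0,.047]); o2=R@np.array([dx,0,-.024])
    print("tip now",s["tool_pos"]+o,"knob",s["tool_pos"]+o2)
    go([h[0]-o[0],h[1]-o[1],z],.067)
E
python3 -c "
from h import *
tip()"
```

```text
tip now [ 0.55742053 -0.03157226  0.21642967] knob [ 0.55616279 -0.03092224  0.28741555]
t 10.33 pos [ 0.5611 -0.0309  0.2635] rot [ 3.131 -0.017  0.062] F [ 0.3 -0.5 -0.4] open 0.0271
shift mm [49.1 -7.2 -0.7] turn -0.3
```

```bash
python3 -m pendant '[[[25,-4,0],0],[[45,-7,0],0],[[49,-7,0],0],[[49,-7,0],0],[[49,-7,0],0]]'; python3 - <<'E'
from h import *
from cell import robot
tip(z=.235)
k=robot.calibration("wrist")
cv2.imwrite("pics/w12.png",robot.read_camera("wrist")[:,:,::-1])
a=robot.read_camera("scene")[90:190,270:370,::-1]; cv2.imwrite("pics/s12z.png",cv2.resize(a,None,fx=6,fy=6,interpolation=cv2.INTER_CUBIC))
E
```

```text
time: 10.75
tool_pos: [0.6089, -0.0219, 0.2636]
tool_rot: [3.131, -0.016, 0.061]
contact_force: [-0.1, 0.2, -1.1]
opening: 0.0271
tip now [ 0.60520008 -0.0226178   0.216563  ] knob [ 0.60405468 -0.02196486  0.28755075]
t 10.75 pos [ 0.6089 -0.0219  0.2636] rot [ 3.131 -0.016  0.061] F [-0.1  0.2 -1.1] open 0.0271
shift mm [ 0.4 -1.6 28.6] turn -0.4
```

View pics/w12.png

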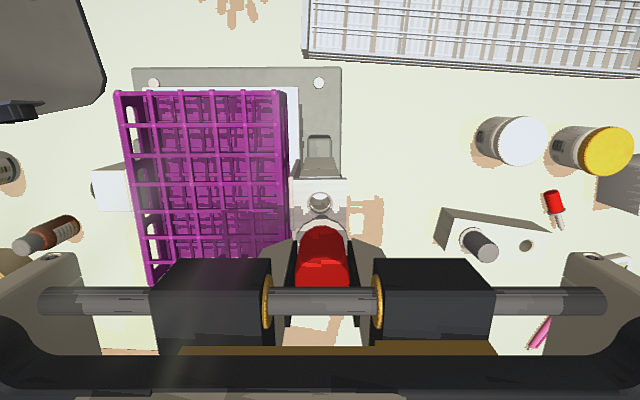

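View pics/s12z.png

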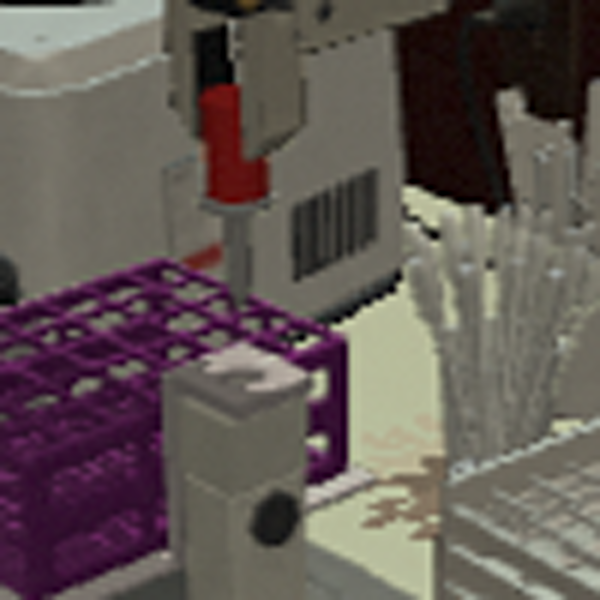

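```bash
python3 - <<'E'
from h import *
from cell import robot
k=robot.calibration("wrist")
a=cv2.imread("pics/w12.png")[170:270,270:370];cv2.imwrite("pics/w12z.png",cv2.resize(a,None,fx=6,fy=6,interpolation=cv2.INTER_CUBIC))
print(onz("wrist",(320.5,202),.184,k))
print("scene: tip", (proj("scene",[.605,-.0225,.2165])-[270,90])*6,"hole",(proj("scene",[.606,-.0213,.184])-[270,90])*6)
E
```

```text
[ 0.60737532 -0.02096901  0.184     ]
scene: tip [232.56797612 304.38439493] hole [234.87867638 372.11713979]
```

View pics/w12z.png

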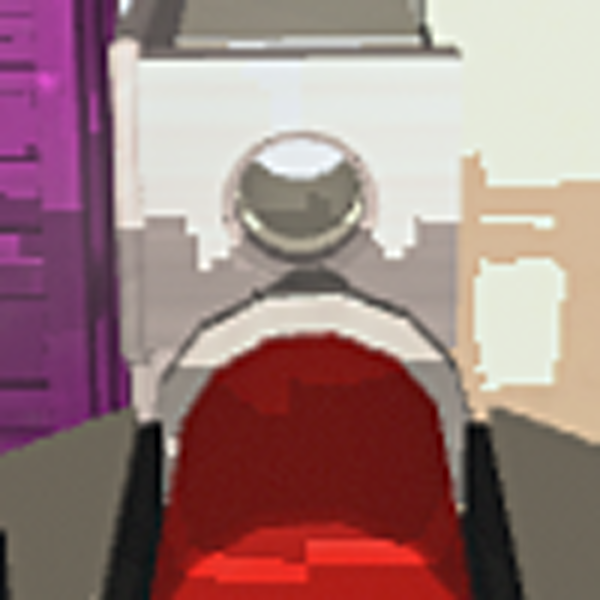

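```bash
python3 -m pendant '[[[1,-2,8],0],[[1,-2,16],0],[[1,-2,24],0],[[1,-2,24],0]]'; python3 - <<'E'
from h import *
from cell import robot
tip(h=(.6063,-.021),z=.186)
cv2.imwrite("pics/w13.png",cv2.resize(robot.read_camera("wrist")[180:280,270:370,::-1],None,fx=5,fy=5,interpolation=cv2.INTER_CUBIC))
a=robot.read_camera("scene")[90:190,270:370,::-1]; cv2.imwrite("pics/s13z.png",cv2.resize(a,None,fx=6,fy=6,interpolation=cv2.INTER_CUBIC))
E
```

```text
time: 11.18
tool_pos: [0.6087, -0.0196, 0.2377]
tool_rot: [3.132, -0.012, 0.061]
contact_force: [0.1, -0.4, -0.8]
opening: 0.0269
tip now [ 0.60486124 -0.02024999  0.1906771 ] knob [ 0.60394436 -0.01963916  0.26166855]
t 11.18 pos [ 0.6087 -0.0196  0.2377] rot [ 3.132 -0.012  0.061] F [ 0.1 -0.4 -0.8] open 0.0269
shift mm [ 0.8  0.4 51.7] turn -0.4
```

View pics/s13z.png

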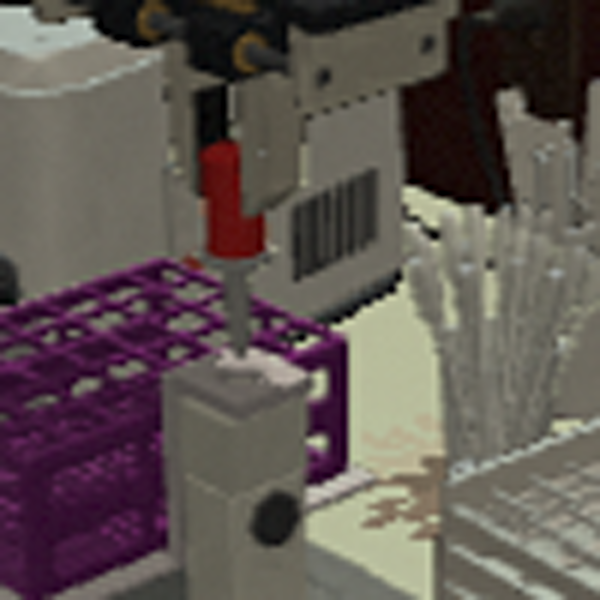

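View pics/w13.png

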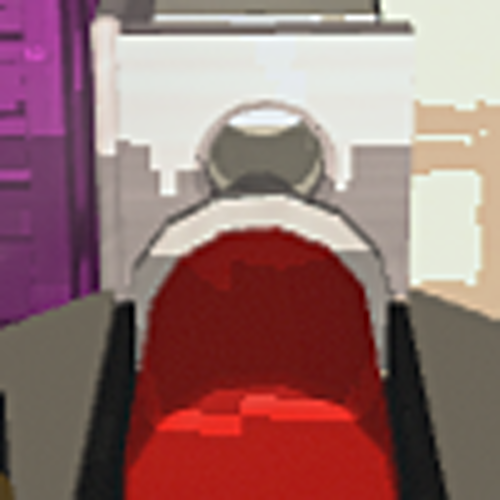

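```bash
python3 -m pendant '[[[1,1,4],0],[[1,1,9],0],[[1,1,14],0],[[1,1,14],0]]'; python3 - <<'E'
from h import *
from cell import robot
tip(h=(.6063,-.021),z=.186)
a=robot.read_camera("scene")[90:190,270:370,::-1]; cv2.imwrite("pics/s14z.png",cv2.resize(a,None,fx=6,fy=6,interpolation=cv2.INTER_CUBIC))
E
```

```text
time: 11.62
tool_pos: [0.6104, -0.0207, 0.2242]
tool_rot: [3.132, -0.013, 0.061]
contact_force: [-0.2, 0.1, -1.1]
opening: 0.027
tip now [ 0.60652285 -0.02139552  0.17711833] knob [ 0.60556443 -0.02077299  0.24810913]
t 11.62 pos [ 0.6104 -0.0207  0.2242] rot [ 3.132 -0.013  0.061] F [-0.2  0.1 -1.1] open 0.027
shift mm [-0.7 -0.8 38.2] turn -0.4
```

View pics/s14z.png

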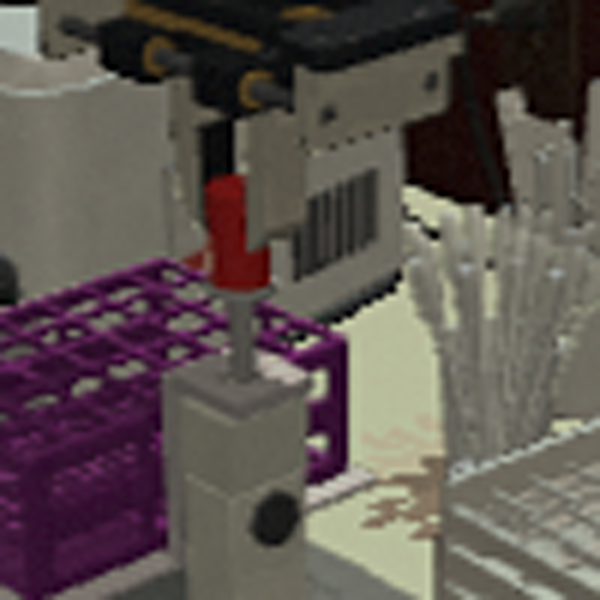

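The tip is in the tab hole and no contact force shows. I'll keep lowering it.

```bash
python3 -m pendant '[[[0,0,5],0],[[0,0,10],0],[[0,0,15],0],[[0,0,15],0]]'; python3 -m pendant '[[[0,0,5],0],[[0,0,10],0],[[0,0,15],0],[[0,0,15],0]]'; python3 -m h; python3 - <<'E'
from h import *
from cell import robot
tip(h=(.6063,-.021),z=.186)
E
```

```text
time: 12.0
tool_pos: [0.6101, -0.0207, 0.2083]
tool_rot: [3.132, -0.011, 0.061]
contact_force: [0.1, 0.3, -1.3]
opening: 0.0271
time: 12.33
tool_pos: [0.6097, -0.0208, 0.1918]
tool_rot: [3.133, -0.009, 0.061]
contact_force: [-1.6, -0.1, -0.6]
opening: 0.0274
tip now [ 0.60561739 -0.02142577  0.14475806] knob [ 0.60493942 -0.02085004  0.21575249]
t 12.33 pos [ 0.6097 -0.0208  0.1918] rot [ 3.133 -0.009  0.061] F [-1.6 -0.1 -0.6] open 0.0274
shift mm [ 0.7 -0.4  5.8] turn -0.4
```

```bash
python3 -m pendant '[[[0,0,3],0],[[0,0,6],0],[[0,0,6],0]]'; python3 -m pendant '[[[0,0,2],0],[[0,0,2],0]]'; python3 - <<'E'
from h import *
from cell import robot
a=robot.read_camera("scene")[90:190,270:370,::-1]; cv2.imwrite("pics/s15z.png",cv2.resize(a,None,fx=6,fy=6,interpolation=cv2.INTER_CUBIC))
E
```

```text
time: 12.58
tool_pos: [0.6099, -0.0209, 0.1859]
tool_rot: [3.133, -0.01, 0.061]
contact_force: [0.1, 0.3, 0.4]
opening: 0.0271
time: 12.75
tool_pos: [0.6104, -0.0209, 0.1857]
tool_rot: [3.132, -0.012, 0.061]
contact_force: [-2.5, -1.5, 8.0]
opening: 0.0275
```

View pics/s15z.png

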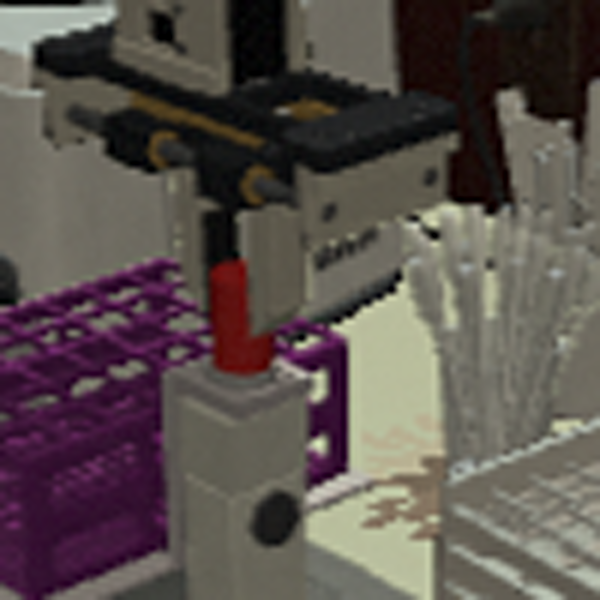

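```bash
python3 -m pendant '[[[0,0,0],0],[[0,0,0],0],[[0,0,0],0],[[0,0,0],0],[[0,0,0],0],[[0,0,0],0],[[0,0,0],0]]' 0.65; python3 -m pendant '[[[0,0,-15],0],[[0,0,-40],0],[[0,0,-70],0],[[0,0,-100],0],[[-50,0,-120],0],[[-80,0,-120],0],[[-80,0,-120],0],[[-80,0,-120],0]]'; python3 - <<'E'
from h import *
from cell import robot
a=robot.read_camera("scene")[90:320,220:430,::-1]; cv2.imwrite("pics/s16z.png",cv2.resize(a,None,fx=2.6,fy=2.6,interpolation=cv2.INTER_CUBIC))
k=robot.calibration("wrist"); w=robot.read_camera("wrist"); cv2.imwrite("pics/w16.png",w[:,:,::-1]); np.save("k16.npy",k,allow_pickle=True)
E
```

```text
time: 13.38
tool_pos: [0.6104, -0.0209, 0.1855]
tool_rot: [3.132, -0.012, 0.061]
contact_force: [0.3, 0.8, 0.2]
opening: 0.0592
time: 14.05
tool_pos: [0.5276, -0.0247, 0.3054]
tool_rot: [3.132, -0.013, 0.06]
contact_force: [0.2, -0.0, 0.5]
opening: 0.0593
```

View pics/s16z.png

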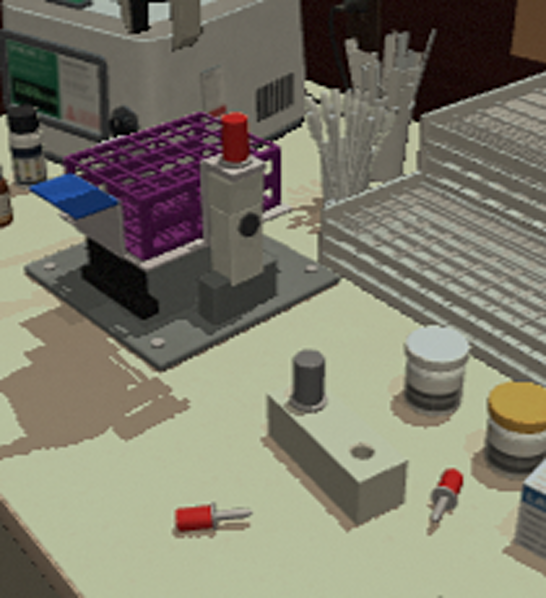

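View pics/w16.png

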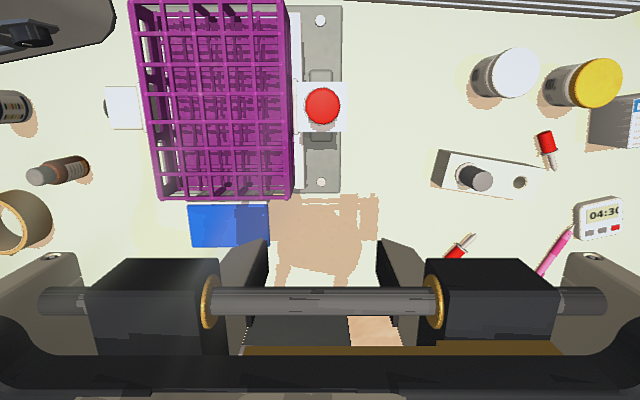

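```bash
python3 - <<'E'
from h import *
from cell import robot
k=np.load("k16.npy",allow_pickle=True).item()
print("knob top at z=.232",onz("wrist",(323,106),.232,k))
a=np.array(robot.observe()["contact_force"]);print(a)
robot.hand_in()
E
```

```text
knob top at z=.232 [ 0.60718448 -0.02140359  0.232     ]
[ 0.89147165 -0.01233752  0.4913344 ]
the job is handed in; nothing more can be done
```

The rack is locked level: I pressed the blue lip down to the rubber stop, then moved the red-knobbed pin from the white block down through the tab into the post. I opened the gripper, backed off and handed in after about 14 s of the 51 s allowed. The hand-in reports no verdict.

**Last checks before handing in**
- **Rack:** it still looked level in the pictures after I let go, with its tab under the pin's collar.
- **Red pin:** it looked upright with its collar down on the tab. It stopped at the expected seated height with 8 N of push. The knob measured about 1 mm sideways from my estimate of the hole position.
- **Grey pin:** it looked untouched in its hole; I did not measure its position again.
- **Robot:** the gripper was clear and touching nothing.

**What disagreed**
- **Fingertip height:** by touch and by camera, the real fingertips were about 22 mm behind the reported end-of-finger point. I corrected for this when gripping the red pin and setting it down.
- **Small red pins:** the two look-alike pins on the worktop tipped over early on, without my having knowingly touched them. They were still on the worktop at the end.

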